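# Weigh the tall brass plate

### The arm

A 7-joint arm with a two-finger parallel gripper is mounted at the origin on the work surface. World frame = base frame: x ahead of the robot, y to its left, z up, the work surface at z = 0. Lengths are in m, angles in rad, forces in N, time in s.
With the tool pointing down it reaches from about 0.4 to 0.85 m from the base axis. Payload 10.4 kg.
Tool frame: the origin (TCP) lies at the very end of the fingers, on their centre line; the grasp point (between the pads) lies 19 mm behind it; z points along the fingers, y is the line along which they close (so a half turn about z gives the same grasp; the last joint's range is limited). The gripper opens to 87 mm and grips with 3 to 60 N. Pads are 19 mm wide; open, the fingers measure 117 mm over their backs; the gripper's body (75 mm by 190 mm) begins 51 mm behind the grasp point.
Start: joints at [1.249, 0.332, -0.065, 1.46, 0.022, 1.35, -0.088], TCP at [0.184, -0.597, 0.223] pointing down, gripper open.
Joint ranges: [-2.6, 2.6], [-0.5, 2.12], [-1.47, 1.34], [0.16, 2.42], [-1.27, 4.41], [0.06, 2.06], [-2.6, 2.6]. Speed limits (rad/s): [2.22, 2.22, 2.79, 2.79, 3.14, 3.14, 3.14].

### API

Orientations are given as a unit quaternion [x, y, z, w].
In Python, from bench import status, camera, order gives the robot as it stands.
- The arm moves only by the tool jog_arm, never from a script. Its argument "plan" is a list of rows, each a list of 7 numbers: the turn, a rotation vector about the tool's x, y, z in rad, then the shift along the tool's x, y, z in mm, then the opening, from -1 (shut) to 1 (fully open). A call has 1 to 12 rows; each row is the pose to reach, as a shift and turn from the pose commanded when the call began, along the tool's axes at that moment; what a row does not reach only later rows make up. A row lasts 1/10 s, in which the tool goes at most 50 mm and 8.59 degrees, less where a joint would pass 70% of its speed; a pose out of reach is approached as far as the arm can. A call with a gripper value outside its range is refused whole. The fingers move at their own pace and stop on an object; "squeeze" is the grip in N (left out, the last holds). Time passes only in rows, so rows that repeat a pose let the fingers close. It gives the time, the measured TCP pose, the force, the opening and the grip force at its end, in the units of the state.
- status.read_state(): the state, without advancing time (a new reading comes with each control period).
- camera(name): name is "scene" or "top" or "wrist"; returns a dict with "image" (384x512x3 uint8, red, green, blue), "z_map" (384x512 float32, m along the optical axis (not along the pixel's ray), 0 where there is no reading), "fx", "fy", "cx", "cy" (pixels), "k1" (the pictures are not rectified: a ray, as slopes to the right and down, at radius r is drawn at 1 + k1 r^2 times it, then the intrinsics apply), "world_from_camera" (4x4, takes a point from camera to world coordinates); the wrist camera has in their place "mount" (4x4, takes a point from camera to tool coordinates, whose origin is the TCP and whose axes are the flange's). Camera axes: x right, y down, z forward; pixel columns grow to the right and rows downward; lengths in m; the calibration is good to about 2 mm. A picture is of the moment at which its call begins: read the wrist's pose just before it.
- order.close_job(): hands the job in; it is judged then, once.
The state is a dict: "time": time; "joint_positions": joint angles; "joint_vel": joint speeds; "joint_torque": joint torques, N m; "ee_pos": TCP position; "eef_rot": TCP orientation; "ft_force": force on the tool from outside, world axes, zero at the start; "torque": the same for the moment, N m; "width": finger opening in m; "grip_force": force on a finger pad.
Only numpy, scipy, OpenCV 4.12 (cv2) and the standard library are available. Lean on these libraries where they do the work, as an engineer would, in place of code of your own. Each camera call takes 0.05 s, during which the arm holds its last target. There are 200 camera calls.

### The job

Clear the bench scale first: lift the tin off it by its handle and stand it on the round cork mat. Then draw the tallest brass plate up out of the slotted rack by its top edge and stand it on the scale's pan, on its 80 mm edge, leaning squarely against the middle of the wire rest, and let go. Do not drop the plate or the tin, leave the shorter plates in the rack, and do not knock away the stepped bush beyond the mat.

Things in the scene. Friction and masses are not known exactly. Their poses are not given: they have to be found in the camera images.
- tin: Open aluminium tin with an arched steel handle over its mouth, holding brass bushes; about 0.4 kg. Outside diameter 76 mm, rim 75 mm up. The handle is a 10 mm round bar; its straight level part, 48 mm long, runs along the tin's y axis over the middle, bar centre 120 mm above the underside. Origin: centre of the underside. It starts on the pan of the scale.
- mat: Round cork mat fixed to the desk, 120 mm across, 4 mm thick. Origin: centre of its underside.
- rack: Grey plastic block 164 (x) x 104 (y) x 40 mm high, fixed, with four parallel slots along its y axis at x = -54, -18, 18 and 54 mm. Each slot is 7.5 wide, 90 long and 32 mm deep (floor 8 mm above the underside) and holds one brass plate upright. Origin: centre of the underside.
- tall_plate: The tallest of the four brass plates: 5 thick (its x axis) x 80 wide (y) x 120 mm tall (z), about 0.41 kg, upright in any one of the rack slots. Its top stands 30 mm above the tops of the other plates. Origin: middle of its lower edge.
- plate_mid (a point): Centre of the tall plate, 60 mm above its origin.
- scale: Black bench scale, fixed: body 200 x 200 mm, square steel pan 190 x 190 mm with its flat top 50 mm above the desk. Origin: centre of the underside, x and y along the sides, z up; a display wedge 34 mm high reaches out to x = -125 mm. The wire rest stands on the pan near its -x edge.
- rest: Wire plate rest fixed on the pan: level round bar, 8 mm thick, 110 mm long along y, centre 80 mm above the pan, on posts at y = -55 and 55 mm. Origin: on the pan's top below the bar's middle (75 mm from the scale's middle, towards -x); axes as the scale's. The plate stands on the bar's +x side, top leaning to -x, foot some 10 to 30 mm from the bar.
- short_a: A brass plate 5 thick x 80 wide x 90 mm tall, upright in a rack slot. Origin and axes as for the tall plate. It stays where it is.
- short_b: A brass plate 5 thick x 80 wide x 90 mm tall, upright in a rack slot. Origin and axes as for the tall plate. It stays where it is.
- short_c: A brass plate 5 thick x 80 wide x 90 mm tall, upright in a rack slot. Origin and axes as for the tall plate. It stays where it is.
- bush: Stepped brass bush, 72 mm across, 42 mm tall, standing on the desk; a bystander. Origin: centre of the underside.

How it is judged:
On the way, in this order (a step that is already met when the one before it is completed fails the run):
1. the tin stands on the cork mat, let go (horizontal distance between tin and mat below 0.035 m and height (world z) of tin below 0.012 m and angle between tin's own z axis and vertical below 0.1 rad and contact force between tin and the fingers below 0.1 N and linear speed of tin below 0.03 m/s), for 0.2 s.
2. the tall plate is held in the fingers, drawn up clear of the rack (z of tall_plate in the frame of rack above 0.045 m and contact force between tall_plate and the fingers above 0.5 N), for 0.2 s.
At the end, for the whole second after the job is handed in: Tall plate on the pan on an 80 mm edge, touching the wire rest, lean under 0.55 rad, within 30 mm of its middle, facing it within 0.6 rad; tin upright on the mat within 35 mm of its middle; both let go and at rest; shorter plates moved under 15 mm (all of step 1 and contact force between tall_plate and rest above 0.1 N and contact force between tall_plate and the fingers below 0.1 N and y of tall_plate in the frame of rest between -0.03 and 0.03 m and x of plate_mid in the frame of rest between 0 and 0.06 m and z of plate_mid in the frame of rest between 0.045 and 0.068 m and angle between the z axis of tall_plate and the z axis of scale, either way round below 0.55 rad and angle between the x axis of tall_plate and the x axis of scale, either way round below 0.6 rad and linear speed of tall_plate below 0.03 m/s and distance of each of short_a, short_b, short_c from where it was at the start of the episode below 0.015 m).
It fails at once if the plate is dropped or falls over (contact force between tall_plate and the fingers below 0.05 N and linear speed of tall_plate above 0.6 m/s).
It fails at once if the tin is dropped or knocked over (contact force between tin and the fingers below 0.05 N and linear speed of tin above 0.6 m/s).
It fails at once if a shorter plate is pulled out of the rack (distance of any of short_a, short_b, short_c from where it was at the start of the episode above 0.03 m).
It fails at once if the stepped bush is pushed more than 40 mm (distance of bush from where it was at the start of the episode above 0.04 m).
It also fails if it takes over 64 s, if anything falls off the work surface, if the arm or the gripper's body presses on something with over 40 N, if the wrist force passes 120 N, or if a joint passes its speed limit or range.

## Working session

There is one attempt and no reset: what is moved stays moved. The work goes in short steps, Python scripts to look and compute and a tool call to move; the robot and the scene stay as the last step left them, time stands still between calls to the robot, and variables do not carry over. Pictures are saved under pics/ and viewed, at most 10 in all, crops included, and the job is handed in when it is done.

Besides the shell and the picture viewer there is one more tool, called as a command line: name --pt "numbers of a row" for each row, then --argument value for the rest. jog_arm: Moves the arm, as the interface text tells. Its arguments: {"type":"object","properties":{"plan":{"type":"array"},"squeeze":{"type":"number"}},"required":["plan"]}

```bash
ls; mkdir -p pics
cat > h.py <<'E'
import numpy as np, cv2
from bench import status, camera, order
from scipy.spatial.transform import Rotation as R
def pts(c, T):
    K=np.array([[c["fx"],0,c["cx"]],[0,c["fy"],c["cy"]],[0,0,1.]]);d=np.array([c["k1"],0,0,0,0])
    v,u=np.mgrid[:384,:512]
    n=cv2.undistortPoints(np.stack([u,v],-1).reshape(-1,1,2).astype(np.float64),K,d).reshape(384,512,2)
    z=c["z_map"].astype(float); P=np.concatenate([n*z[...,None],z[...,None]],-1)
    W=P@T[:3,:3].T+T[:3,3]; W[z==0]=np.nan
    return W
def tcp():
    s=status.read_state(); T=np.eye(4); T[:3,:3]=R.from_quat(s["eef_rot"]).as_matrix(); T[:3,3]=s["ee_pos"]; return T
def look(n):
    T=tcp(); c=camera(n); W=pts(c, T@c["mount"] if n=="wrist" else np.array(c["world_from_camera"]))
    return c,W
E
python3 - <<'E'
from h import *
s=status.read_state(); print({k:np.round(v,3) for k,v in s.items()})
for n in("top","scene"):
    c,W=look(n); np.save(n+".npy",W); cv2.imwrite(f"pics/{n}0.png",cv2.resize(c["image"][...,::-1],(800,600)))
    print(n,np.round(c["world_from_camera"],3).tolist())
E
```

```text
pics
{'time': np.float64(0.0), 'joint_positions': array([ 1.249,  0.333, -0.065,  1.461,  0.022,  1.35 , -0.089]), 'joint_vel': array([ 0.001,  0.002, -0.   , -0.001, -0.   , -0.001, -0.001]), 'joint_torque': array([ 0.0000e+00, -6.2326e+01,  2.5000e-02, -3.8991e+01, -6.1000e-02,
        4.0000e-02,  0.0000e+00]), 'ee_pos': array([ 0.184, -0.597,  0.222]), 'eef_rot': array([ 0.989,  0.149, -0.   , -0.001]), 'ft_force': array([-0.187, -0.034, -0.376]), 'torque': array([ 0.012, -0.067, -0.003]), 'grip_force': np.float64(0.0), 'width': np.float64(0.087)}
top [[0.009, -0.988, 0.154, 0.395], [-1.0, -0.01, -0.005, -0.005], [0.006, -0.154, -0.988, 1.16], [0.0, 0.0, 0.0, 1.0]]
scene [[-0.822, 0.302, -0.483, 1.069], [0.57, 0.449, -0.688, 0.702], [0.009, -0.841, -0.541, 0.61], [0.0, 0.0, 0.0, 1.0]]
```

View pics/top0.png

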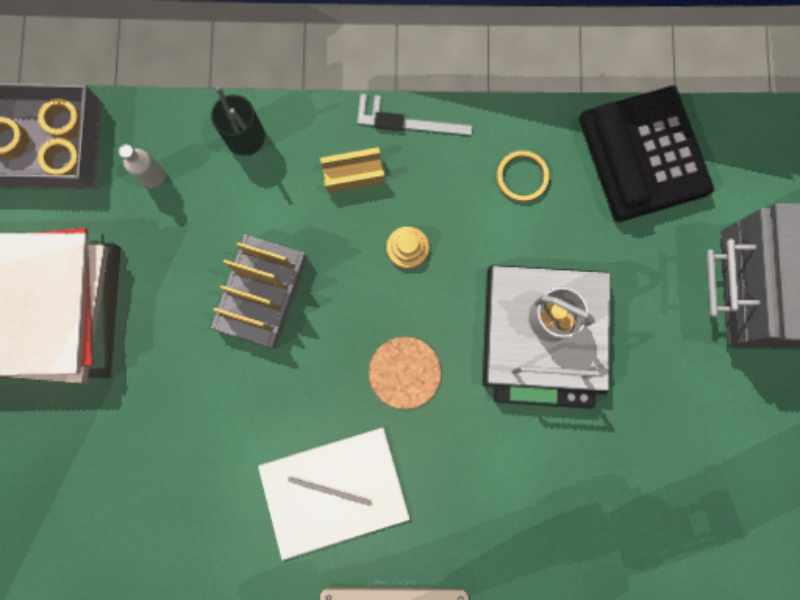

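View pics/scene0.png

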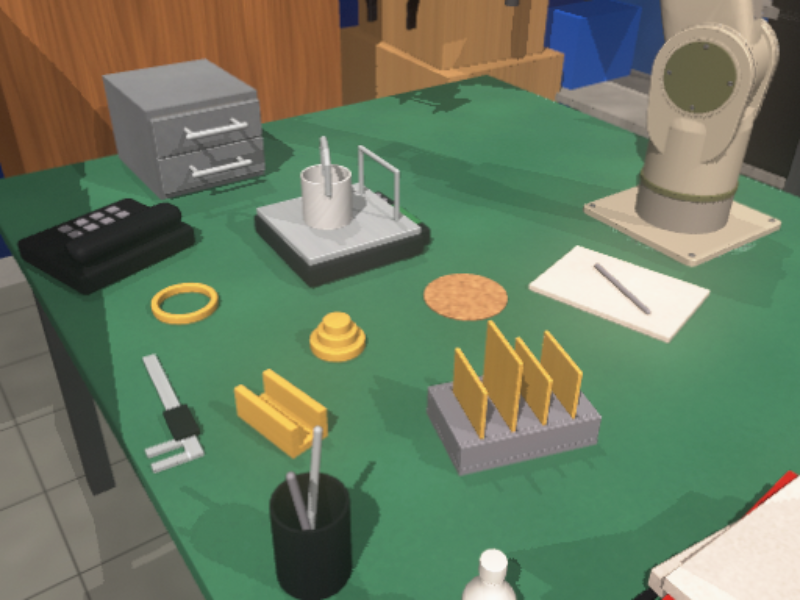

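The top view shows the scale at (550,328) with the tin at (562,310), the mat at (405,372), the rack at (258,292) and the bush at (407,247). The scene view shows that the tall plate is in the second slot from the far end.

Run:
```python
from h import *
W=np.load("top.npy");S=np.load("scene.npy")
def sel(A,u0,u1,v0,v1,z0,z1):
    u0,u1,v0,v1=[int(x/1.5625) for x in(u0,u1,v0,v1)]
    P=A[v0:v1,u0:u1].reshape(-1,3); return P[(P[:,2]>z0)&(P[:,2]<z1)]
def rect(P,n):
    (c,s,a)=cv2.minAreaRect((P[:,:2]*1000).astype(np.float32)); print(n,np.round(c,1),np.round(s,1),round(a,1),len(P),'zmed',np.median(P[:,2]).round(4))
print('desk',np.nanmedian(W[240:260,60:120,2]), np.nanmedian(S[170:180,270:280,2]))
rect(sel(W,480,620,255,400,.044,.054),'pan')
rect(sel(W,480,620,340,400,.115,.145),'restbar top')
rect(sel(W,520,620,270,350,.163,.185),'handle'); rect(sel(W,520,620,270,345,.118,.13),'rim')
rect(sel(W,360,450,330,415,.0025,.008),'mat')
rect(sel(W,205,310,230,350,.033,.045),'rack')
rect(sel(W,205,310,230,350,.118,.14),'tall'); rect(sel(W,205,310,230,350,.085,.112),'shorts')
rect(sel(W,380,435,220,275,.01,.06),'bush')
rect(sel(S,420,610,310,480,.118,.14),'tallS')
rect(sel(S,250,420,130,240,.163,.185),'handleS');rect(sel(S,340,410,140,240,.118,.14),'restS')
for n,A,b in(("top",W,(205,310,230,350)),("scene",S,(420,610,310,480))):
    P=sel(A,*b,.118,.14); m=P.mean(0); d=np.linalg.svd(P-m)[2][0]; t=(P-m)@d; print(n,m,d,t.min(),t.max(),P[:,2].max())
for n,A,b in(("top",W,(520,620,270,350)),("scene",S,(250,420,130,240))):
    P=sel(A,*b,.166,.185); m=P.mean(0); d=np.linalg.svd(P-m)[2][0]; t=(P-m)@d; print(n,m,d,t.min(),t.max(),P[:,2].max())
```

```text
desk 0.0004082406561427554 0.0010336953101908186
pan [ 526.7 -245.5] [190.4 191.4] 86.5 4073 zmed 0.0509
restbar top [ 452.3 -241.1] [115.2   8.1] 87.1 181 zmed 0.1342
handle [ 541. -249.] [75.6 10.6] 64.4 147 zmed 0.1742
rim [ 540.4 -249. ] [73.7 74.3] 3.0 153 zmed 0.1254
mat [455.8 -13.3] [136.9 149.1] 0.6 1643 zmed 0.0047
rack [584.5 226.9] [106.4 165.2] 72.8 1944 zmed 0.0405
tall [601.5 224.4] [80.4  5.4] 72.9 91 zmed 0.1281
shorts [584.6 229.7] [ 80.9 113.1] 73.3 305 zmed 0.0982
bush [664.5 -17.8] [70.5 68.9] 0.6 566 zmed 0.0261
tallS [599.4 225.4] [81.1  6.7] 74.1 214 zmed 0.1265
handleS [ 540.8 -243.1] [64.4  9.6] 65.4 68 zmed 0.1731
restS [ 476.7 -248.4] [113.4  91.7] 70.8 185 zmed 0.1296
top [0.60125038 0.22473734 0.1275056 ] [-0.29188108 -0.95640185  0.01004675] -0.03997760404209118 0.04041388314116167 0.1329189505454178
scene [0.60114278 0.22761288 0.12525788] [ 0.2838488   0.95886146 -0.00381689] -0.04321683754375468 0.037890872633266674 0.13110334753840042
top [ 0.54083376 -0.24779797  0.17401377] [-0.43923727 -0.89831092  0.01039796] -0.03623845174683153 0.03605697488461794 0.18061188809218587
scene [ 0.54311347 -0.23937457  0.17319388] [ 0.42672086  0.90018563 -0.08703528] -0.03655599118292579 0.026236157290471702 0.17679641187916684
```

```bash
cat >> h.py <<'E'
def go(p, yang, tilt=0):
    """rotvec (rad) and shift (mm) in tool axes to TCP p, tool y at yang deg, tilted tilt rad about tool x"""
    a=np.radians(yang); y=np.array([np.cos(a),np.sin(a),0]); z=np.array([0,0,-1.])
    B=R.from_matrix(np.stack([np.cross(y,z),y,z],1))*R.from_rotvec([tilt,0,0])
    T=tcp(); A=R.from_matrix(T[:3,:3])
    print("turn",(A.inv()*B).as_rotvec().round(4),"shift",((np.array(p)-T[:3,3])@T[:3,:3]*1000).round(1))
E
python3 - <<'E'
from h import *
W=np.load("top.npy")
im=cv2.resize(cv2.imread("pics/top0.png"),(512,384)); h=cv2.cvtColor(im,cv2.COLOR_BGR2HSV)
m=np.zeros((384,512),bool); m[205:270,228:290]=True
m&=(h[...,0]<20)&(h[...,1]>80)
P=W[m]; print(len(P)); print(cv2.minEnclosingCircle((P[:,:2]*1000).astype(np.float32)),P.mean(0),[np.percentile(P[:,i],[1,99]).mean() for i in(0,1)])
go([.5405,-.249,.24],-25.8)
E
```

```text
1668
((453.9629211425781, -13.385042190551758), 60.10499572753906) [nan nan nan] [np.float64(nan), np.float64(nan)]
turn [-1.200e-03 -5.000e-04 -8.217e-01] shift [ 443.3 -227.6  -17.9]
```

Mat is at (0.454, -0.013). Next I move above the tin.

jog_arm --pt "0 0 -0.08 40 -20 -2 0.3" --pt "0 0 -0.16 80 -41 -4 0.3" --pt "0 0 -0.25 125 -64 -6 0.3" --pt "0 0 -0.34 170 -87 -8 0.3" --pt "0 0 -0.42 215 -110 -10 0.3" --pt "0 0 -0.51 260 -133 -11 0.3" --pt "0 0 -0.6 305 -156 -13 0.3" --pt "0 0 -0.68 350 -180 -15 0.3" --pt "0 0 -0.76 395 -203 -17 0.3" --pt "0 0 -0.8 425 -218 -18 0.3" --pt "-0.001 0 -0.822 443 -228 -18 0.3" --pt "-0.001 0 -0.822 443 -228 -18 0.3"

```text
time: 1.3
ee_pos: [0.5418, -0.2459, 0.24]
eef_rot: [0.846, 0.534, 0.0, -0.0]
ft_force: [-0.8, -0.9, -0.0]
width: 0.0568
grip_force: 0.0
```

Run:
```python
from h import *
c,W=look("wrist"); cv2.imwrite("pics/w1.png",c["image"][...,::-1])
P=W.reshape(-1,3); 
for z0,z1 in((.166,.185),(.12,.132)):
    Q=P[(P[:,2]>z0)&(P[:,2]<z1)&(abs(P[:,0]-.54)<.06)&(abs(P[:,1]+.249)<.06)]
    if len(Q)>5:
        r=cv2.minAreaRect((Q[:,:2]*1000).astype(np.float32)); print(r,len(Q),np.median(Q[:,2]))
print(status.read_state()["width"]); go([.5405,-.249,.151],-25.8)
```

```text
((540.110107421875, -247.24427795410156), (69.16696166992188, 9.845346450805664), 64.70867919921875) 785 0.17355459387207162
((539.8751220703125, -248.3271026611328), (74.82797241210938, 75.0971908569336), 16.73781967163086) 685 0.12447006566112445
0.05688358695266487
turn [-0.0001  0.0004  0.0017] shift [-0.5  0.4 89. ]
```

jog_arm --pt "0 0 0 0 0 20 0.3" --pt "0 0 0 0 0 45 0.3" --pt "0 0 0 0 0 70 0.3" --pt "0 0 0 0 0 84 0.3" --pt "0 0 0 0 0 89 0.3" --pt "0 0 0 0 0 89 -0.5" --pt "0 0 0 0 0 89 -1" --pt "0 0 0 0 0 89 -1" --pt "0 0 0 0 0 89 -1" --pt "0 0 0 0 0 89 -1" --pt "0 0 0 0 0 89 -1" --pt "0 0 0 0 0 89 -1" --squeeze 40

```text
time: 2.55
ee_pos: [0.5403, -0.249, 0.1516]
eef_rot: [0.847, 0.532, 0.0, 0.0]
ft_force: [-0.2, 0.7, 1.5]
width: 0.0087
grip_force: 40.2
```

jog_arm --pt "0 0 0 0 0 -3 -1" --pt "0 0 0 0 0 -8 -1" --pt "0 0 0 0 0 -16 -1" --pt "0 0 0 0 0 -25 -1" --pt "0 0 0 0 0 -34 -1" --pt "0 0 0 0 0 -43 -1" --pt "0 0 0 0 0 -50 -1" --pt "0 0 0 0 0 -55 -1" --pt "0 0 0 0 0 -58 -1" --pt "0 0 0 0 0 -60 -1" --pt "0 0 0 0 0 -60 -1"

```text
time: 3.65
ee_pos: [0.5403, -0.249, 0.2116]
eef_rot: [0.847, 0.532, 0.0, 0.0]
ft_force: [0.7, 0.8, -3.1]
width: 0.0085
grip_force: 40.0
```

Run:
```python
from h import *
s=status.read_state(); print(s["ft_force"],s["torque"],s["ee_pos"])
go([.454,-.0135,.211],5)
```

```text
[ 0.67426871  0.79679643 -3.12962489] [-0.02350865 -0.0941099   0.01434805] [ 0.54025505 -0.24904487  0.2115761 ]
turn [ 0.0007  0.0007 -0.5373] shift [ 174.6 -180.1    0.3]
```

jog_arm --pt "0 0 -0.02 5 -5 -5 -1" --pt "0 0 -0.06 16 -16 -12 -1" --pt "0 0 -0.12 35 -36 -20 -1" --pt "0 0 -0.18 56 -58 -20 -1" --pt "0 0 -0.24 78 -80 -20 -1" --pt "0 0 -0.3 100 -103 -20 -1" --pt "0 0 -0.36 121 -125 -20 -1" --pt "0 0 -0.42 140 -144 -20 -1" --pt "0 0 -0.47 156 -160 -15 -1" --pt "0 0 -0.51 167 -172 -8 -1" --pt "0 0 -0.53 173 -178 -2 -1" --pt "0 0 -0.537 175 -180 0 -1"

```text
time: 4.85
ee_pos: [0.4537, -0.0127, 0.2104]
eef_rot: [0.675, 0.738, -0.0, 0.0]
ft_force: [0.5, -0.7, -3.2]
width: 0.0085
grip_force: 40.0
```

Run:
```python
from h import *
c,W=look("scene"); P=W.reshape(-1,3); cv2.imwrite("pics/s1.png",cv2.resize(c["image"][80:300,180:400,::-1],(600,600)))
s=status.read_state(); print(s["ft_force"],s["torque"],s["ee_pos"],s["width"])
go([.454,-.0135,.106],5)
```

```text
[ 0.11365861 -0.39534411 -3.96275286] [ 0.01605259 -0.10537316  0.0171348 ] [ 0.45383725 -0.01297911  0.21041967] 0.00859544431366234
turn [-0.0005  0.0007  0.0005] shift [ -0.5   0.2 104.4]
```

View pics/s1.png

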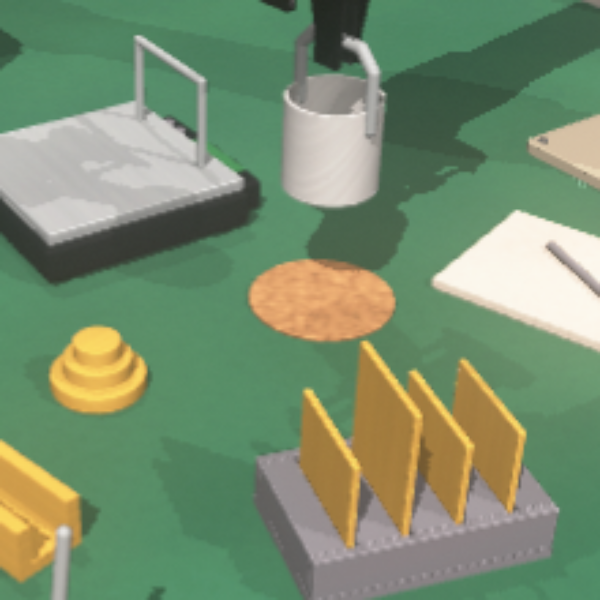

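The picture shows the tin hanging upright at (333,140), above the mat at (322,298). Next I lower it.

jog_arm --pt "0 0 0 0 0 8 -1" --pt "0 0 0 0 0 22 -1" --pt "0 0 0 0 0 40 -1" --pt "0 0 0 0 0 58 -1" --pt "0 0 0 0 0 74 -1" --pt "0 0 0 0 0 86 -1" --pt "0 0 0 0 0 94 -1" --pt "0 0 0 0 0 99 -1" --pt "0 0 0 0 0 102 -1" --pt "0 0 0 0 0 104 -1" --pt "0 0 0 0 0 104 -1"

```text
time: 6.0
ee_pos: [0.4546, -0.0133, 0.1075]
eef_rot: [0.676, 0.737, 0.0, 0.001]
ft_force: [-0.3, 0.3, -3.8]
width: 0.0085
grip_force: 40.0
```

jog_arm --pt "0 0 0 0 0 0.5 -1" --pt "0 0 0 0 0 1 -1" --pt "0 0 0 0 0 1.3 -1" --pt "0 0 0 0 0 1.5 -1" --pt "0 0 0 0 0 1.5 -1"

```text
time: 6.5
ee_pos: [0.4544, -0.0133, 0.1058]
eef_rot: [0.676, 0.737, -0.0, 0.001]
ft_force: [0.4, 0.5, -4.5]
width: 0.0086
grip_force: 40.0
```

jog_arm --pt "0 0 0 0 0 0.5 -1" --pt "0 0 0 0 0 1 -1" --pt "0 0 0 0 0 1.5 -1" --pt "0 0 0 0 0 2 -1" --pt "0 0 0 0 0 2 -1"

```text
time: 7.0
ee_pos: [0.4555, -0.0133, 0.1057]
eef_rot: [0.676, 0.737, 0.0, 0.002]
ft_force: [-6.7, 0.6, 18.6]
width: 0.0086
grip_force: 40.0
```

Contact made. I open and retreat.

jog_arm --pt "0 0 0 0 0 -1.5 -1" --pt "0 0 0 0 0 -1.5 -0.6" --pt "0 0 0 0 0 -1.5 -0.2" --pt "0 0 0 0 0 -1.5 0.2" --pt "0 0 0 0 0 -1.5 0.3" --pt "0 0 0 0 0 -1.5 0.3" --pt "0 0 0 0 0 -20 0.3" --pt "0 0 0 0 0 -50 0.3" --pt "0 0 0 0 0 -85 0.3" --pt "0 0 0 0 0 -115 0.3" --pt "0 0 0 0 0 -125 0.3" --pt "0 0 0 0 0 -125 0.3"

```text
time: 8.2
ee_pos: [0.455, -0.0132, 0.2298]
eef_rot: [0.676, 0.737, 0.0, 0.002]
ft_force: [0.2, 0.0, -1.4]
width: 0.0564
grip_force: 0.0
```

Run:
```python
from h import *
c,W=look("scene"); cv2.imwrite("pics/s2.png",cv2.resize(c["image"][100:300,200:400,::-1],(400,400)))
P=W.reshape(-1,3); Q=P[(P[:,2]>.07)&(P[:,2]<.085)&(abs(P[:,0]-.454)<.08)&(abs(P[:,1]+.013)<.08)]
print(cv2.minEnclosingCircle((Q[:,:2]*1000).astype(np.float32)))
go([.6013,.225,.23],-16.9)
```

```text
((453.87811279296875, -13.441022872924805), 43.166015625)
turn [0.0009 0.001  0.3818] shift [224.6 167.1  -1.7]
```

View pics/s2.png

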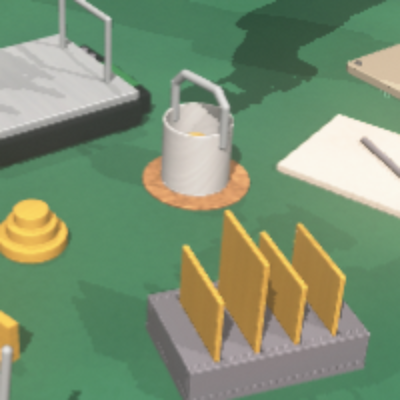

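The tin stands upright at the middle of the mat, at (197,150). Now the plate.

jog_arm --pt "0 0 0.06 25 18 0 -0.2" --pt "0 0 0.12 55 41 0 -0.4" --pt "0 0 0.18 85 63 -1 -0.4" --pt "0 0 0.24 115 86 -1 -0.4" --pt "0 0 0.29 145 108 -1 -0.4" --pt "0 0 0.33 175 130 -1 -0.4" --pt "0 0 0.36 205 152 -2 -0.4" --pt "0 0 0.38 220 164 -2 -0.4" --pt "0.001 0.001 0.382 225 167 -2 -0.4" --pt "0.001 0.001 0.382 225 167 -2 -0.4"

```text
time: 9.25
ee_pos: [0.6004, 0.2259, 0.2289]
eef_rot: [0.803, 0.596, -0.001, -0.001]
ft_force: [-0.6, 0.4, -0.2]
width: 0.0261
grip_force: 0.0
```

Run:
```python
from h import *
c,W=look("wrist"); P=W.reshape(-1,3)
Q=P[(P[:,2]>.12)&(P[:,2]<.14)&(abs(P[:,0]-.60)<.06)&(abs(P[:,1]-.225)<.06)]
r=cv2.minAreaRect((Q[:,:2]*1000).astype(np.float32)); print(r,len(Q),np.median(Q[:,2]))
Q=P[(P[:,2]>.085)&(P[:,2]<.112)]; print(np.median(Q[:,2]),status.read_state()["width"]); go([.6013,.225,.102],-16.9)
```

```text
((600.3888549804688, 225.49264526367188), (80.01888275146484, 4.1351752281188965), 73.23712921142578) 392 0.12776007242914164
0.09410170339270676 0.026057094250944594
turn [-0.0019  0.001   0.0007] shift [  0.4   0.9 127.4]
```

jog_arm --pt "-0.001 0.001 0 0 0.3 20 -0.4" --pt "-0.002 0.001 0 0 0.3 50 -0.4" --pt "-0.002 0.001 0 0 0.4 80 -0.4" --pt "-0.002 0.001 0 0 0.5 105 -0.4" --pt "-0.002 0.001 0 0 0.5 120 -0.4" --pt "-0.002 0.001 0 0 0.5 127 -0.4" --pt "-0.002 0.001 0 0 0.5 127 -0.7" --pt "-0.002 0.001 0 0 0.5 127 -1" --pt "-0.002 0.001 0 0 0.5 127 -1" --pt "-0.002 0.001 0 0 0.5 127 -1" --pt "-0.002 0.001 0 0 0.5 127 -1" --pt "-0.002 0.001 0 0 0.5 127 -1" --squeeze 50

```text
time: 10.5
ee_pos: [0.6015, 0.226, 0.1048]
eef_rot: [0.803, 0.596, 0.001, 0.0]
ft_force: [-3.2, -0.6, 5.7]
width: 0.0046
grip_force: 50.0
```

jog_arm --pt "0 0 0 0 0 -2 -1" --pt "0 0 0 0 0 -5 -1" --pt "0 0 0 0 0 -9 -1" --pt "0 0 0 0 0 -13 -1" --pt "0 0 0 0 0 -17 -1" --pt "0 0 0 0 0 -20 -1"

```text
time: 11.1
ee_pos: [0.6017, 0.2254, 0.1242]
eef_rot: [0.803, 0.595, 0.001, 0.0]
ft_force: [-0.7, 0.6, -4.9]
width: 0.0045
grip_force: 50.0
```

jog_arm --pt "0 0 0 0 0 -4 -1" --pt "0 0 0 0 0 -12 -1" --pt "0 0 0 0 0 -24 -1" --pt "0 0 0 0 0 -40 -1" --pt "0 0 0 0 0 -58 -1" --pt "0 0 0 0 0 -76 -1" --pt "0 0 0 0 0 -94 -1" --pt "0 0 0 0 0 -112 -1" --pt "0 0 0 0 0 -126 -1" --pt "0 0 0 0 0 -136 -1" --pt "0 0 0 0 0 -140 -1" --pt "0 0 0 0 0 -140 -1"

```text
time: 12.3
ee_pos: [0.6013, 0.2254, 0.264]
eef_rot: [0.803, 0.596, 0.001, 0.0]
ft_force: [0.0, 0.6, -4.9]
width: 0.0043
grip_force: 50.0
```

Run:
```python
from h import *
T=tcp(); print(T[:3,3])
c,W=look("scene"); cv2.imwrite("pics/s3.png",c["image"][...,::-1]); np.save("s3.npy",W)
P=W.reshape(-1,3); L=(P-T[:3,3])@T[:3,:3]
Q=L[(abs(L[:,0])<.07)&(abs(L[:,1])<.02)&(L[:,2]>.005)&(L[:,2]<.12)]
print(len(Q),Q.min(0),Q.max(0)); 
for z in (.02,.04,.06,.08): 
    q=Q[abs(Q[:,2]-z)<.006]; print(z,q.mean(0),q[:,0].min(),q[:,0].max(),len(q))
c=Q.mean(0); print(np.linalg.svd(Q-c)[2])
```

```text
[0.60131925 0.22538016 0.26402428]
1354 [-0.04179447 -0.00528111  0.00511486] [0.04066542 0.00267715 0.0965751 ]
0.02 [0.00365695 0.00079424 0.0198818 ] -0.04005803730176067 0.0406550174269438 185
0.04 [0.00373615 0.00072735 0.03996074] -0.040876075412416425 0.040621492884422135 187
0.06 [0.00409007 0.00072225 0.0598464 ] -0.041765658226242196 0.040665423020500385 178
0.08 [0.00392397 0.00060037 0.08006569] -0.04179446693857198 0.04004764870714055 171
[[-1.77231164e-01 -4.58424262e-04  9.84169144e-01]
 [-9.84091962e-01  1.26148353e-02 -1.77211389e-01]
 [ 1.23338937e-02  9.99920325e-01  2.68687358e-03]]
```

View pics/s3.png

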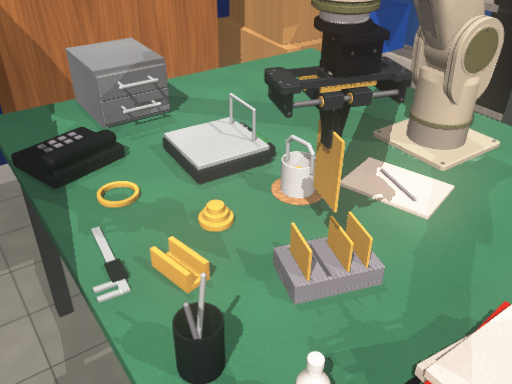

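The picture shows the plate held upright at (330,175) and the three short plates still in the rack.

Run:
```python
from h import *
go([.52,0.0,.27],-10); go([.4586,-.2414,.264],-3.3,-.22)
```

```text
turn [ 0.0013 -0.0008 -0.1205] shift [-239.1  -12.2   -6.9]
turn [-0.2176  0.0254 -0.2365] shift [-487.9   -0.7   -1.1]
```

jog_arm --pt "0 0 0 -6 0 -1 -1" --pt "0 0 -0.01 -18 0 -3 -1" --pt "0 0 -0.02 -36 0 -5 -1" --pt "0 0 -0.03 -58 0 -6 -1" --pt "0 0 -0.04 -82 0 -6 -1" --pt "-0.01 0 -0.06 -108 0 -6 -1" --pt "-0.03 0 -0.08 -134 0 -6 -1" --pt "-0.05 0.005 -0.1 -160 0 -6 -1" --pt "-0.07 0.008 -0.12 -186 0 -6 -1" --pt "-0.09 0.01 -0.14 -212 0 -6 -1" --pt "-0.11 0.012 -0.16 -236 0 -6 -1" --pt "-0.12 0.014 -0.17 -258 0 -6 -1"

```text
time: 13.55
ee_pos: [0.5249, -0.0237, 0.2692]
eef_rot: [0.749, 0.66, 0.042, 0.045]
ft_force: [-0.1, -0.5, -4.4]
width: 0.0046
grip_force: 50.0
```

Run:
```python
from h import *
go([.4586,-.2414,.264],-3.3,-.22)
```

```text
turn [-0.0969  0.0083 -0.0669] shift [-224.3  -38.9   -0.3]
```

jog_arm --pt "-0.01 0.001 -0.005 -18 -3 0 -1" --pt "-0.02 0.002 -0.015 -42 -7 0 -1" --pt "-0.03 0.003 -0.02 -66 -11 0 -1" --pt "-0.045 0.004 -0.03 -92 -16 0 -1" --pt "-0.06 0.005 -0.04 -118 -20 0 -1" --pt "-0.07 0.006 -0.05 -142 -24 0 -1" --pt "-0.08 0.007 -0.055 -165 -28 0 -1" --pt "-0.09 0.008 -0.06 -186 -32 0 -1" --pt "-0.097 0.008 -0.067 -203 -35 0 -1" --pt "-0.097 0.008 -0.067 -214 -37 0 -1" --pt "-0.097 0.008 -0.067 -218 -38 0 -1" --pt "-0.097 0.008 -0.067 -218 -38 0 -1"

```text
time: 14.75
ee_pos: [0.4614, -0.2332, 0.2636]
eef_rot: [0.723, 0.682, 0.076, 0.079]
ft_force: [0.9, -0.0, -5.7]
width: 0.0049
grip_force: 50.0
```

Run:
```python
from h import *
go([.4586,-.2414,.264],-3.3,-.22); go([.4586,-.2414,.165],-3.3,-.22)
T=tcp(); c,W=look("top"); P=W.reshape(-1,3); cv2.imwrite("pics/t4.png",cv2.resize(c["image"][150:290,290:430,::-1],(560,560)))
c2,W2=look("scene"); cv2.imwrite("pics/s4.png",cv2.resize(c2["image"][60:200,130:330,::-1],(800,560),interpolation=2)); P=W2.reshape(-1,3); L=(P-T[:3,3])@T[:3,:3]
Q=L[(abs(L[:,0])<.07)&(abs(L[:,1])<.015)&(L[:,2]>.005)&(L[:,2]<.12)]; print(len(Q),Q.min(0),Q.max(0),np.linalg.svd(Q-Q.mean(0))[2][2])
for A in (W,W2):
    S=A.reshape(-1,3); a=np.radians(-3.3); x=(S-[.4521,-.241,.05])@np.array([[np.cos(a),-np.sin(a),0],[np.sin(a),np.cos(a),0],[0,0,1]])
    x=x[(abs(x[:,0])<.02)&(abs(x[:,1])<.05)&(x[:,2]>.065)&(x[:,2]<.09)]; print('bar',len(x),x.min(0),x.max(0),np.median(x,0), np.polyfit(x[:,1],x[:,0],1))
```

```text
turn [-0.0007 -0.0013 -0.0004] shift [-8.3 -2.2 -0.9]
turn [-0.0007 -0.0013 -0.0004] shift [ -8.5 -23.7  95.7]
800 [-0.04269264 -0.00466201  0.00507164] [0.04270947 0.00457361 0.0963647 ] [0.00851704 0.9999571  0.00364193]
bar 81 [-0.0039006  -0.00694598  0.07794301] [0.00409727 0.04959723 0.08955993] [-0.00030508  0.02226567  0.08445936] [-0.01753136  0.00037202]
bar 85 [-0.00709092 -0.04943416  0.07895978] [0.00403836 0.04839932 0.08672953] [-0.00036692  0.00011795  0.08321921] [-0.00862688 -0.00048382]
```

View pics/s4.png

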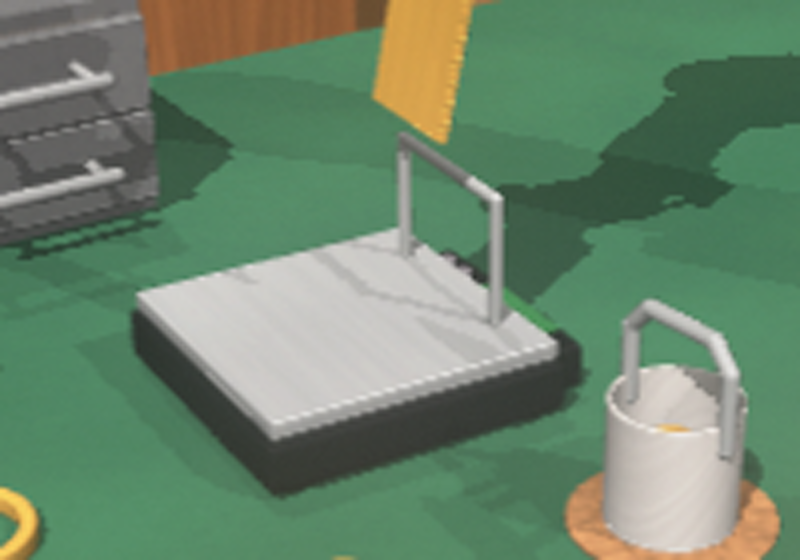

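The picture shows the plate tilted over the rest, with its foot at (410,120) above the bar. I shift sideways, then descend vertically.

jog_arm --pt "0 0 0 -4 0 0 -1" --pt "0 0 0 -8 0 0 -1" --pt "0 0 0 -8 -2 9 -1" --pt "0 0 0 -8 -4 18 -1" --pt "0 0 0 -8 -7 31 -1" --pt "0 0 0 -8 -10 45 -1" --pt "0 0 0 -8 -13 58 -1" --pt "0 0 0 -8 -16 72 -1" --pt "0 0 0 -8 -19 85 -1" --pt "0 0 0 -8 -21 94 -1" --pt "0 0 0 -8 -22 98.5 -1" --pt "0 0 0 -8 -22 98.5 -1"

```text
time: 16.05
ee_pos: [0.4611, -0.2409, 0.1622]
eef_rot: [0.723, 0.682, 0.076, 0.079]
ft_force: [0.8, 0.4, -4.3]
width: 0.0048
grip_force: 50.0
```

Run:
```python
from h import *
go([.4586,-.2414,.1449],-3.3,-.22); T=tcp();c2,W2=look("scene");P=W2.reshape(-1,3); L=(P-T[:3,3])@T[:3,:3]
Q=L[(abs(L[:,0])<.07)&(abs(L[:,1])<.01)&(L[:,2]>.005)&(L[:,2]<.12)]; print(len(Q),Q.min(0),Q.max(0)); print(status.read_state()["ft_force"])
```

```text
turn [-0.001  -0.0017  0.0001] shift [-0.7 -6.1 16.4]
922 [-0.06930002 -0.00995224  0.00511751] [0.06991082 0.00995163 0.11832583]
[ 0.06544886 -0.67002859 -4.56858173]
```

jog_arm --pt "0 0 0 -0.5 -1 4 -1" --pt "0 0 0 -0.5 -2 9 -1" --pt "0 0 0 -0.5 -3 13 -1" --pt "0 0 0 -0.5 -3.4 15 -1" --pt "0 0 0 -0.5 -3.4 15 -1" --pt "0 0 0 -0.5 -3.4 15 -1"

```text
time: 16.7
ee_pos: [0.4613, -0.2415, 0.1475]
eef_rot: [0.723, 0.682, 0.076, 0.079]
ft_force: [0.4, -0.9, -3.5]
width: 0.0048
grip_force: 50.0
```

jog_arm --pt "0 0 0 0 -0.2 0.8 -1" --pt "0 0 0 0 -0.3 1.5 -1" --pt "0 0 0 0 -0.5 2.2 -1" --pt "0 0 0 0 -0.5 2.2 -1" --pt "0 0 0 0 -0.5 2.2 -1"

```text
time: 17.2
ee_pos: [0.4612, -0.2415, 0.1452]
eef_rot: [0.723, 0.682, 0.076, 0.079]
ft_force: [-0.9, 0.0, -5.5]
width: 0.0046
grip_force: 50.0
```

jog_arm --pt "0 0 0 0 -0.1 0.5 -1" --pt "0 0 0 0 -0.2 1 -1" --pt "0 0 0 0 -0.2 1 -1" --pt "0 0 0 0 -0.2 1 -1"

```text
time: 17.6
ee_pos: [0.4616, -0.2417, 0.1449]
eef_rot: [0.723, 0.682, 0.076, 0.08]
ft_force: [-3.9, 1.1, 5.7]
width: 0.0046
grip_force: 50.0
```

jog_arm --pt "0 0 0 0 0.3 -1.5 -1" --pt "0 0 0 0 -1.5 -1.9 -1" --pt "0 0 0 0 -3.1 -2.3 -1" --pt "0 0 0 0 -3.1 -2.3 -1" --pt "0 0 0 0 -3.2 -1.5 -1" --pt "0 0 0 0 -3.3 -1 -1" --pt "0 0 0 0 -3.3 -1 -1" --pt "0 0 0 0 -3.3 -1 -1"

```text
time: 18.4
ee_pos: [0.458, -0.2415, 0.1449]
eef_rot: [0.723, 0.682, 0.076, 0.08]
ft_force: [-4.2, 1.5, 5.0]
width: 0.0042
grip_force: 50.0
```

Run:
```python
from h import *
T=tcp(); a=np.radians(-3.3); M=np.array([[np.cos(a),-np.sin(a),0],[np.sin(a),np.cos(a),0],[0,0,1]])
f=(T[:3,3]+T[:3,2]*.0966-[.4521,-.241,.05])@M; up=-T[:3,2]@M; print("foot",f,"up",up,"tilt",np.arcsin(-up[0]))
b=np.array([0,0,.08])-f; xh=T[:3,1]@M; print("gap mm",(-(b@xh)-.0065)*1000)
c,W=look("scene");x=(W.reshape(-1,3)-[.4521,-.241,.05])@M
for z in(.02,.04,.06):
    q=x[(abs(x[:,2]-z)<.006)&(abs(x[:,1])<.038)&(x[:,0]>-.01)&(x[:,0]<.05)]; print(z,np.median(q,0),len(q))
print(status.read_state()["ft_force"])
```

```text
foot [ 2.70294068e-02 -7.49824771e-05  6.60637477e-04] up [-2.18498113e-01 -7.60857015e-04  9.75837074e-01] tilt 0.22027512995242157
gap mm 2.5407693248392778
0.02 [0.0231909  0.00109959 0.02006343] 85
0.04 [0.01878492 0.0061496  0.04044611] 81
0.06 [ 0.01459674 -0.00046125  0.060192  ] 81
[-3.49192844  0.96440555  6.36345408]
```

jog_arm --pt "-0.005 0 0 0 -0.5 0 -1" --pt "-0.01 0 0 0 -1 0 -1" --pt "-0.015 0 0 0 -1.5 0 -1" --pt "-0.015 0 0 0 -1.5 0 -1"

```text
time: 18.85
ee_pos: [0.4565, -0.2414, 0.1446]
eef_rot: [0.722, 0.682, 0.081, 0.085]
ft_force: [-3.6, 1.7, 5.1]
width: 0.0048
grip_force: 50.0
```

jog_arm --pt "-0.005 0 0 0 -0.5 0 -1" --pt "-0.01 0 0 0 -1 0 -1" --pt "-0.015 0 0 0 -1.5 0 -1" --pt "-0.015 0 0 0 -1.5 0 -1"

```text
time: 19.25
ee_pos: [0.4551, -0.2413, 0.1443]
eef_rot: [0.721, 0.681, 0.086, 0.091]
ft_force: [-3.9, 1.7, 5.7]
width: 0.0047
grip_force: 50.0
```

jog_arm --pt "-0.005 0 0 0 -0.5 0 -1" --pt "-0.01 0 0 0 -1 0 -1" --pt "-0.015 0 0 0 -1.5 0 -1" --pt "-0.015 0 0 0 -1.5 0 -1"

```text
time: 19.65
ee_pos: [0.454, -0.2413, 0.1439]
eef_rot: [0.721, 0.68, 0.091, 0.096]
ft_force: [-0.4, 1.8, 3.8]
width: 0.0049
grip_force: 50.0
```

jog_arm --pt "-0.005 0 0 0 -0.5 0 -1" --pt "-0.01 0 0 0 -1 0 -1" --pt "-0.01 0 0 0 -1 0 -1"

```text
time: 19.95
ee_pos: [0.4536, -0.2412, 0.1437]
eef_rot: [0.72, 0.68, 0.095, 0.101]
ft_force: [6.7, -0.0, -0.5]
width: 0.0046
grip_force: 50.0
```

jog_arm --pt "0 0 0 0 0 0 -1" --pt "0 0 0 0 0 0 -0.85" --pt "0 0 0 0 0 0 -0.75" --pt "0 0 0 0 0 0 -0.65" --pt "0 0 0 0 0 0 -0.5" --pt "0 0 0 0 0 0 -0.4" --pt "0 0 0 0 0 0 -0.4" --pt "0 0 0 0 0 0 -0.4" --squeeze 10

```text
time: 20.75
ee_pos: [0.4524, -0.241, 0.143]
eef_rot: [0.72, 0.68, 0.094, 0.099]
ft_force: [-0.4, 0.2, -0.3]
width: 0.0257
grip_force: 0.0
```

Run:
```python
from h import *
a=np.radians(-3.3); M=np.array([[np.cos(a),-np.sin(a),0],[np.sin(a),np.cos(a),0],[0,0,1]])
c,W=look("scene");x=(W.reshape(-1,3)-[.4521,-.241,.05])@M
cv2.imwrite("pics/s5.png",cv2.resize(c["image"][40:180,150:350,::-1],(800,560)))
for z in(.02,.04,.06,.1):
    q=x[(abs(x[:,2]-z)<.006)&(abs(x[:,1])<.038)&(x[:,0]>-.02)&(x[:,0]<.05)]; print(z,np.median(q,0),len(q))
T=tcp(); print("tilt",np.arcsin(-(-T[:3,2]@M)[0]))
```

```text
0.02 [0.02413365 0.00234451 0.01997414] 89
0.04 [0.01800498 0.00116036 0.04006758] 93
0.06 [0.01237799 0.00032279 0.05960696] 91
0.1 [0.00152499 0.01016599 0.10126042] 78
tilt 0.27466887547970775
```

View pics/s5.png

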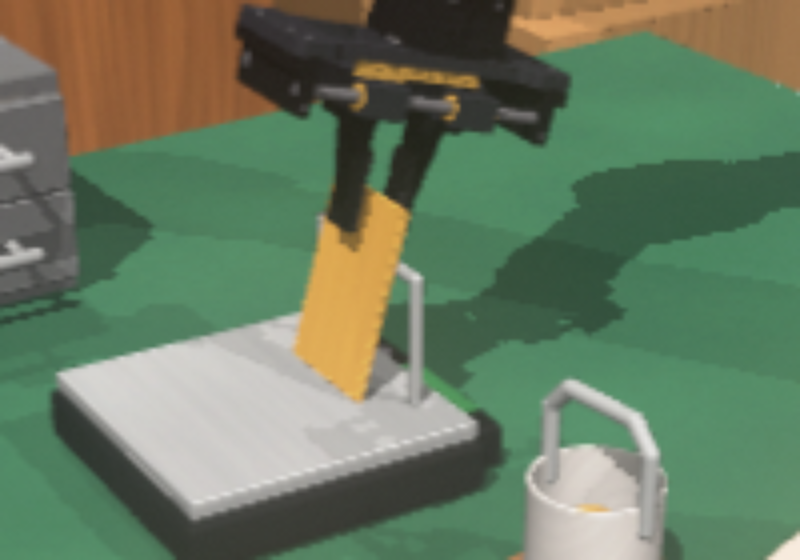

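The fingers are open and the plate at (355,300) leans on the rest. I retreat along the fingers.

jog_arm --pt "0 0 0 0 0 -4 -0.4" --pt "0 0 0 0 0 -12 -0.4" --pt "0 0 0 0 0 -24 -0.4" --pt "0 0 0 0 0 -40 -0.4" --pt "0 0 0 0 0 -60 -0.4" --pt "0 0 0 0 0 -80 -0.4" --pt "0 0 0 0 0 -95 -0.4" --pt "0 0 0 0 0 -100 -0.4" --pt "0 0 0 0 0 -100 -0.4"

```text
time: 21.7
ee_pos: [0.4255, -0.2398, 0.2405]
eef_rot: [0.72, 0.68, 0.094, 0.1]
ft_force: [-0.7, 0.2, -0.2]
width: 0.0262
grip_force: 0.0
```

Run:
```python
from h import *
a=np.radians(-3.3); M=np.array([[np.cos(a),-np.sin(a),0],[np.sin(a),np.cos(a),0],[0,0,1]])
c,W=look("scene");x=(W.reshape(-1,3)-[.4521,-.241,.05])@M
cv2.imwrite("pics/s6.png",c["image"][...,::-1])
for z in(.02,.04,.06,.1):
    q=x[(abs(x[:,2]-z)<.006)&(abs(x[:,1])<.05)&(x[:,0]>-.02)&(x[:,0]<.05)]; print(z,np.median(q,0),len(q),q[:,1].min(),q[:,1].max())
```

```text
0.02 [0.02386534 0.00457551 0.01989268] 101 -0.03892565568280696 0.03970579584778927
0.04 [0.01835302 0.00260366 0.04007717] 100 -0.03952896763764804 0.04085256591851793
0.06 [0.01262238 0.0030355  0.05972397] 99 -0.04120268772711135 0.04071296739732373
0.1 [0.00057611 0.0022054  0.10032317] 108 -0.04150157571347732 0.04080795476764541
```

View pics/s6.png

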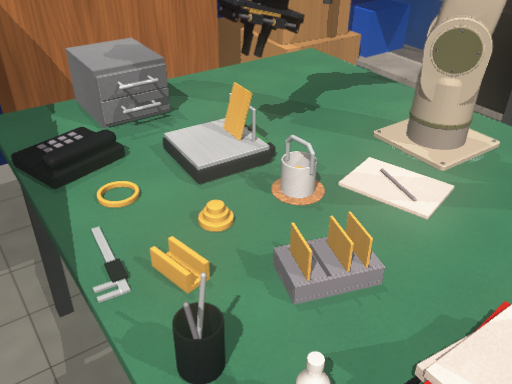

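The plate leans centred on the rest at (238,112), at about 0.28 rad. The tin is on the mat at (298,172), the short plates are in the rack, and the bush is in place. I hand in.

```bash
python3 -c "
from bench import order
print(order.close_job())"
```

```text
the job is handed in; nothing more can be done
None
```

The job is handed in, though the result itself was not reported: in the last picture the tin stands upright on the mat, the tall plate leans at about 0.28 rad against the middle of the rest with the fingers clear, and the short plates and bush look unmoved.

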